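# Unlock, eject and put away the die of a bench press by counted clicks

### The arm

A 7-joint arm with a two-finger parallel gripper is mounted at the origin on a cart in front of the work surface, level with it; the furniture and walls round the work are solid. World frame = base frame: x ahead of the robot, y to its left, z up, the work surface at z = 0. Lengths are in m, angles in degrees, forces in N, time in s.
With the tool pointing down it reaches from about 0.4 to 0.9 m from the base axis. Payload 5.6 kg.
Tool frame: the origin (TCP) lies at the very end of the fingers, on their centre line; the grasp point (between the pads) lies 19 mm behind it; z points along the fingers, x is the direction in which the jaws open and shut, and the axes are right-handed (so a half turn about z gives the same grasp; the last joint's range is limited). The gripper opens to 92 mm and grips with 3 to 60 N. Pads are 20 mm wide; open, the fingers measure 128 mm over their backs; the gripper's body (75 mm by 189 mm) begins 69 mm behind the grasp point.
Start: joints at [60.905, 26.786, -0.665, 91.828, 0.344, 61.387, -3.226], TCP at [0.291, -0.581, 0.215] pointing down, gripper open.
Joint ranges: [-144.91, 144.91], [-17.63, 115.5], [-89.93, 88.59], [15.96, 139.68], [-74.01, 254.01], [8.47, 105.57], [-167.45, 167.45]. Speed limits (degrees/s): [147.25, 147.25, 180, 180, 180, 180, 180].

### API

Orientations are given as [roll, pitch, yaw] about the fixed x, y, z axes, in that order (R = Rz(yaw) Ry(pitch) Rx(roll)).
In Python, from rig import arm, ik, capture, camera_info, spot_in, masks_of, status gives the robot as it stands. Calls block until the motion is done:
- arm.move_pose(position, orientation): joint-space move of the TCP to a pose.
- arm.move_straight(position, orientation=None, vel=0.15, force_limit=None): straight line of the TCP; orientation=None keeps the orientation; vel is the mean speed in m/s. With force_limit (N) it stops when the force on the tool has changed by that much, and returns True; else False.
- arm.goto_joints(angles): joint-space move.
- arm.gripper_to(opening, squeeze=None): finger opening in m; squeeze is the grip in N (None keeps the last); returns when the fingers have stopped.
- arm.sleep(seconds).
- ik(position, orientation): joint angles nearest the present ones, or None.
- capture(name): name is "scene" or "side" or "wrist"; returns (picture, depth): 400x640x3 uint8, blue, green, red; 400x640 float32, m along the optical axis (not along the pixel's ray), 0 where there is no reading.
- camera_info(name): a dict with "fx", "fy", "cx", "cy" (pixels), "origin" and "orientation" of the camera in the world. Camera axes: x right, y up, looking along -z (the intrinsics and any distortion apply to the point x, -y, -z); pixel columns grow to the right and rows downward; lengths in m; the calibration is good to about 2 mm. A picture is of the moment at which its call begins: read the wrist's pose just before it. camera_info takes no time and is no camera call; for the wrist camera it gives the pose at the moment of the call.
A pose or a line that the arm cannot do raises arm.PlanningError and nothing moves.
- arm.job_done(): hands the job in, once; it reports no verdict.
Trained networks look in the newest picture that a camera, given by its name, has taken for a name from the list of things; names that differ only in an ending like _2 or _b are one class to them, and where a whole thing is asked for, a point or a joint stands for the part that bears it (a point fixed in the world has none). Each returns a list of dicts, best first, with "conf" (0 to 1); they miss things now and then, are a little off and sometimes report something else, mostly with a low value. They report only what shows in the picture. A call takes as long as a camera call. They do not tell look-alikes from the thing itself.
- spot_in(label, camera): "at" ([x, y, z] in m, in world coordinates, good to about 4 mm: the middle of the surface that is visible of it).
- masks_of(label, camera): "region" (400x640 bool, what is visible of it).
Readings, each from a call of its own:
- status.get_clock(): time.
- status.get_q(): joint angles.
- status.get_dq(): joint speeds.
- status.get_joint_torque(): joint torques, N m.
- status.get_eef_pos(): TCP position.
- status.get_eef_rot(): TCP orientation.
- status.get_wrist_force(): force on the tool from outside, world axes, zero at the start.
- status.get_ft_torque(): the same for the moment, N m.
- status.get_finger_gap(): finger opening in m.
Only numpy, scipy, OpenCV 4.12 (cv2) and the standard library are available. Lean on these libraries where they do the work, as an engineer would, in place of code of your own. Each camera call takes 0.05 s, during which the arm holds its last target.

### The job

Change the die press over for the next job. The dial has no scale, so count from its stop: turn it clockwise until it stops (the locking foot is then fully down), then back it off anticlockwise exactly four clicks and leave it there. Then push the ejector slide fully in, so that the freed die stands out on the open end of its channel, let the slide spring back, and stand the die upright in the empty middle bay of the wooden rack, setting it down without dropping it and without disturbing the other dies, jars, bottle, can and mallet.

Things in the scene. Friction and masses are not known exactly. Their poses are not given: they have to be found in the camera images.
- dial_grip (a point): Middle of the grip bar of the black dial on the press's sloping head. Bar 56 mm long (point x), 15 mm wide (y), 26 mm high: its top is 13 mm above this point, the round skirt (66 mm across) under it 12 mm below. Site z is the dial's axis, out of the dial, leaning 35 degrees from vertical to the front of the press. The point turns with the dial; a white line on the bar points to +x.
- dial (a joint): Dial angle in rad, growing anticlockwise seen from above its face. Click stops 20 degrees apart: 0, 0.349, 0.698, 1.047, 1.396 ... to 2.09; let go, it falls into the nearest. Hard stops 0.05 past 0 clockwise and just past 2.09. Starts at click 1, 2 or 3. Up to 0.2 N m to turn. Each click lifts the foot that locks the die by 5 mm; at 3 it still catches, at 4 it is clear.
- press: Grey cast press, fixed. Origin on the work surface under the die's start; front is -x, z up, channel and ejector along y. mm: deck 30 high, rails 8 higher at x = 27 to 35 either side, y = -45 to 132; 5 high lip at y = 127. Head y -32 to 32, x -37 to 123, z 120 to 198. Dial and boss to x = -90, z = 250. Column x 62 to 122, y -40 to 40.
- press_lever (a point): Top of the fixed hand lever of the press (an obstacle), which rises up and back from the right side of its column; 290 mm high, rod 12 mm thick. Leave it.
- ejector_pad (a point): Middle of the outer face of the black round push pad (38 mm across, 15 mm thick) of the ejector slide, 55 mm above the work surface, on the right (-y) side of the press. Press it along the press's +y. A fixed spring housing, 70 mm high, begins 88 mm farther in from this face at rest.
- ejector (a joint): Travel of the ejector slide along the press's +y in m: 0 out at rest, 0.085 fully in. A spring (3 N at rest, 7 N fully in) brings it back when let go. Its pusher starts 1 to 5 mm behind the die and shoves the die along the channel; with the die free this takes up to about 16 N in all.
- die_center (a point): Centre, half-way up, of the die in the press: plain steel block 50 mm (x) by 60 mm (y) by 68 mm high, about 0.5 kg, axes along the press's at the start; an 18 mm deep, 32 mm wide slot runs along x across its top. Fully ejected it stands at about y = +84 mm of the press, on the 30 mm high deck; its two x faces, 50 mm apart, are plain for 50 mm up from the deck and can be gripped above the rails.
- rack_bay (a point): Middle of the floor of the empty middle bay of a fixed light wooden rack, 82 by 240 mm, with three bays in a row along this point's y; z up. Bay 58 mm (x) by 66 mm (y) inside, floor 10 mm above the work surface, walls 10 mm above the floor and 9 to 10 mm thick. The end bays, 76 mm off along y, hold two spare dies. The die goes in with its y along the bay's y, either way round.
- spare_low: Spare steel die, low block 48 x 58 x 46 mm, in an end bay of the rack; origin in the middle of its underside. Leave it alone.
- spare_round: Spare round steel die, 50 mm across and 58 mm high with a 28 mm shank, in the other end bay; origin in the middle of its underside. Leave it alone.
- glue_bottle: Brown glue bottle, 50 mm across, 130 mm high, standing behind the open end of the channel; origin in the middle of its underside. Leave it standing.
- tall_jar: Jar with a white lid, 70 mm across, 117 mm high, standing in front of the ejector; origin in the middle of its underside. Leave it standing.
- spray: Spray can, 52 mm across, 200 mm high, standing behind the ejector; origin in the middle of its underside. Leave it standing.
- wood_mallet: Mallet, 90 x 182 x 61 mm, lying in front of the press; origin under its middle. Leave it where it lies.
Not all that is in view belongs to the job. Leave any pink look-alike of the part that bears die_center alone.

How it is judged:
By the outcome, as a careful person would: the job done as asked, in the order asked, and still so for the second after the job is handed in, with the robot touching nothing.
It also fails if it takes over 61 s, if anything falls off the work surface, if the arm or the gripper's body presses on something with over 40 N, if the wrist force passes 120 N, or if a joint passes its speed limit or range.

## Working session

There is one attempt and no reset: what is moved stays moved. The work goes in short steps, each a Python script; the robot and the scene stay as the last script left them, time stands still between calls to the robot, and variables do not carry over. Pictures are saved under pics/ and viewed, and the job is handed in when it is done.

```bash
mkdir -p pics; ls; python3 - <<'E'
from rig import arm, ik, capture, camera_info, spot_in, masks_of, status
import cv2
for n in ["scene","side"]:
    p,d=capture(n); cv2.imwrite(f"pics/{n}0.png",p)
    i=camera_info(n); print(n,i)
    for l in ["dial_grip","press","press_lever","ejector_pad","die_center","rack_bay","spare_low","spare_round","glue_bottle","tall_jar","spray","wood_mallet"]:
        print(l,[(x["at"],round(x["conf"],2)) for x in spot_in(l,n)][:3])
print(status.get_clock())
E
```

```text
pics
scene {'fx': 417.116748943927, 'fy': 417.116748943927, 'cx': 331.85169913308886, 'cy': 202.04918223200903, 'origin': array([-0.16994591,  0.91351041,  0.94013175]), 'orientation': array([  55.59111335,   -0.64284956, -138.38030204])}
dial_grip [([0.5221, 0.0239, 0.2153], 0.68), ([0.5652, 0.0438, 0.0688], 0.35)]
press [([0.567, 0.0465, 0.0712], 0.63), ([0.5256, 0.0263, 0.2243], 0.54)]
press_lever [([0.5646, 0.0451, 0.0703], 0.55), ([0.4133, -0.1044, 0.0779], 0.18)]
ejector_pad []
die_center [([0.3767, 0.1419, 0.0486], 0.9), ([0.6664, 0.218, 0.0491], 0.66), ([0.5553, 0.0424, 0.0687], 0.61)]
rack_bay [([0.522, 0.3478, 0.0088], 0.67)]
spare_low [([0.5092, 0.2704, 0.0406], 0.87), ([0.6785, 0.1261, 0.0675], 0.22)]
spare_round [([0.5305, 0.422, 0.0406], 0.66)]
glue_bottle [([0.6773, 0.1245, 0.0672], 0.81)]
tall_jar [([0.4134, -0.1009, 0.0789], 0.58)]
spray [([0.65, -0.1265, 0.1723], 0.56)]
wood_mallet [([0.3871, 0.0155, 0.0349], 0.73), ([0.556, -0.1605, 0.0631], 0.49)]
side {'fx': 393.5000555396309, 'fy': 393.5000555396309, 'cx': 314.157381064432, 'cy': 198.51137893718467, 'origin': array([0.62601571, 0.74955366, 0.98166733]), 'orientation': array([ 40.86834579,   0.87066097, 173.23674615])}
dial_grip [([0.5372, 0.0276, 0.2274], 0.88)]
press [([0.5963, 0.0458, 0.1261], 0.62)]
press_lever [([0.5965, 0.045, 0.1267], 0.63)]
ejector_pad [([0.5626, -0.1644, 0.0695], 0.4)]
die_center [([0.678, 0.2155, 0.0494], 0.78), ([0.5686, 0.044, 0.0808], 0.72), ([0.3743, 0.1397, 0.0493], 0.6)]
rack_bay [([0.535, 0.3506, 0.015], 0.98)]
spare_low [([0.5156, 0.2611, 0.0446], 0.66)]
spare_round [([0.545, 0.4211, 0.0408], 0.87), ([0.5948, 0.0406, 0.122], 0.38)]
glue_bottle [([0.6872, 0.1215, 0.0842], 0.7)]
tall_jar [([0.4258, -0.1022, 0.0851], 0.86), ([0.6868, 0.1269, 0.0805], 0.39)]
spray [([0.6579, -0.1228, 0.165], 0.63)]
wood_mallet [([0.4022, 0.0147, 0.0461], 0.58), ([0.5962, 0.044, 0.1225], 0.48)]
1.3
```

View pics/scene0.png

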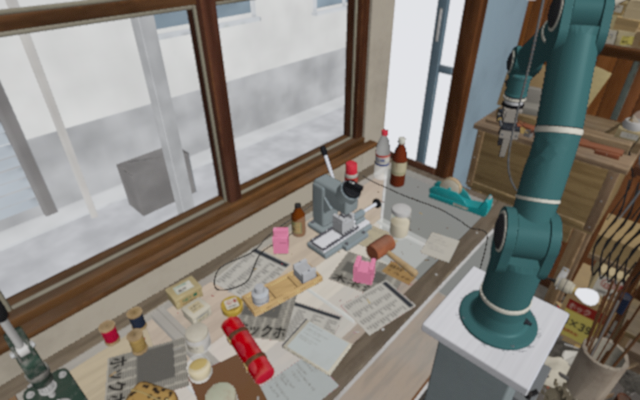

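View pics/side0.png

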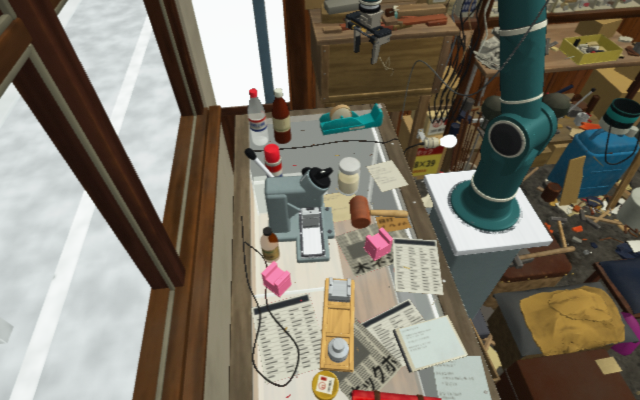

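The views show the press at mid-bench (scene px 340,215), the rack in front of it (scene 285,285), and pink decoys at (281,238) and (363,270). Next I'll build a height map from depth to get the press and rack yaw.

```bash
cat > h.py <<'E'
from rig import arm, ik, capture, camera_info, spot_in, masks_of, status
import numpy as np, cv2
from scipy.spatial.transform import Rotation as R
def cloud(d,i):
    v,u=np.mgrid[0:d.shape[0],0:d.shape[1]]
    P=np.stack([(u-i['cx'])/i['fx']*d,-(v-i['cy'])/i['fy']*d,-d],-1)
    return P@R.from_euler('xyz',i['orientation'],degrees=True).as_matrix().T+i['origin']
def proj(p,i):
    q=(np.asarray(p)-i['origin'])@R.from_euler('xyz',i['orientation'],degrees=True).as_matrix()
    return i['cx']+i['fx']*q[...,0]/-q[...,2], i['cy']-i['fy']*q[...,1]/-q[...,2]
E
python3 - <<'E'
from h import *
pts=[];cols=[]
S=1000;x0,y0=.30,-.25   # 1mm/px
img=np.zeros((720,560,3),np.uint8);
for n in ["scene","side"]:
    p,d=capture(n); i=camera_info(n)
    cv2.imwrite(f"pics/crop_{n}.png",cv2.resize(p[100:340,180:480] if n=="side" else p[130:330,200:440],None,fx=2.6,fy=2.6,interpolation=cv2.INTER_CUBIC)[:600,:800])
    X=cloud(d,i); m=(d>0)&(X[...,2]>-.05)&(X[...,2]<.33)&(X[...,0]>x0)&(X[...,0]<x0+.55)&(X[...,1]>y0)&(X[...,1]<.46)
    Q=X[m]; C=p[m]
    np.save(f"{n}.npy",np.hstack([Q,C]))
    # top view: up=x, left=y
    u=(720-(Q[:,1]-y0)*S).astype(int); v=(560-(Q[:,0]-x0)*S).astype(int)
    im=np.zeros((570,730,3),np.uint8)
    o=np.argsort(Q[:,2])
    hs=cv2.applyColorMap(np.clip(Q[:,2]*1000,0,255).astype(np.uint8),cv2.COLORMAP_JET)[:,0]
    for k in o: cv2.circle(im,(u[k],v[k]),1,tuple(int(c) for c in hs[k]),-1)
    cv2.imwrite(f"pics/top_{n}.png",im)
E
```

```text
(no output)
```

View pics/top_side.png

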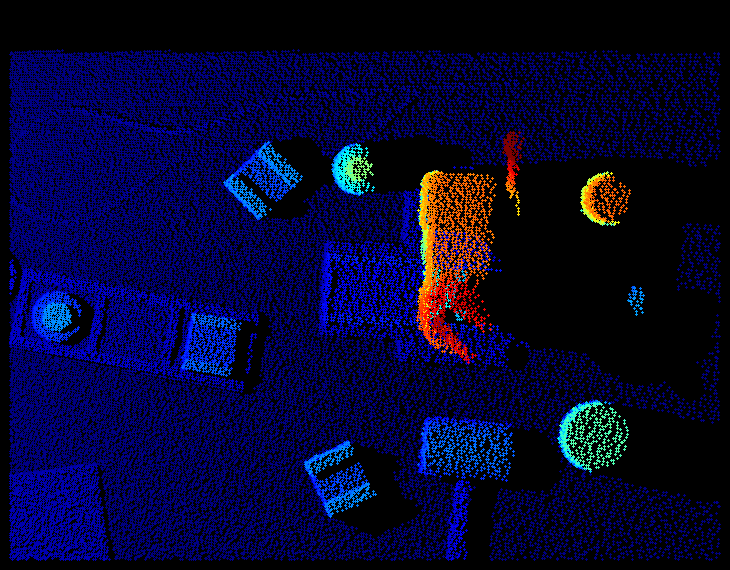

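View pics/crop_side.png

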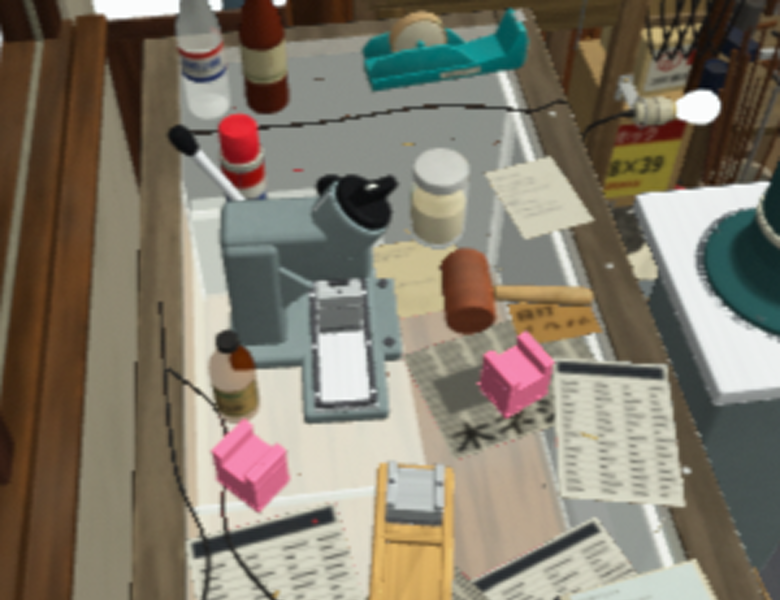

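View pics/crop_scene.png

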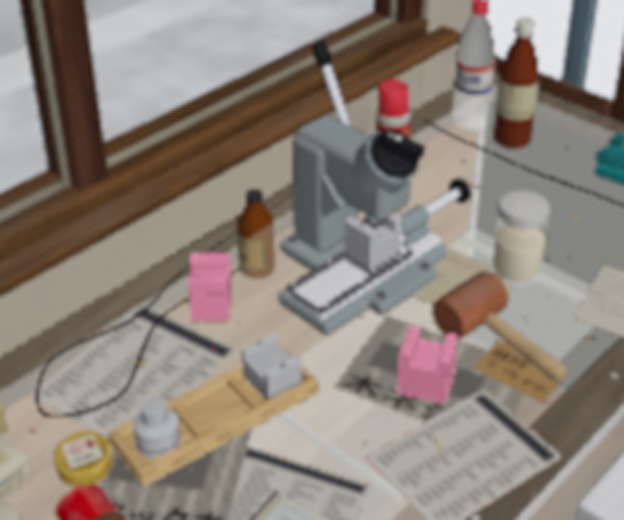

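```bash
cat > fit.py <<'E'
from h import *
from scipy.optimize import least_squares
def sdb(P,lo,hi):
    c=(np.array(lo)+hi)/2; h=(np.array(hi)-lo)/2
    q=np.abs(P-c)-h
    return np.linalg.norm(np.maximum(q,0),axis=1)+np.minimum(q.max(1),0)
PRESS=[((-35,-45,0),(35,132,30)),((-35,-45,30),(-27,132,38)),((27,-45,30),(35,132,38)),((-35,122,30),(35,132,35)),((0,-32,120),(123,32,198)),((62,-40,0),(122,40,198))]
RACK=[((-41,-120,0),(41,120,10)),((-41,-120,10),(-29,120,20)),((29,-120,10),(41,120,20))]+[((-41,a,10),(41,b,20)) for a,b in ((-120,-109),(-43,-33),(33,43),(109,120))]
RACKS=RACK
def resid(t,P,boxes):
    c,s=np.cos(t[2]),np.sin(t[2]); d=P-np.array([t[0],t[1],t[3]])
    L=np.stack([c*d[:,0]+s*d[:,1],-s*d[:,0]+c*d[:,1],d[:,2]],1)*1000
    return np.min([np.abs(sdb(L,np.array(a,float),np.array(b,float))) for a,b in boxes],0)
def fit(P,boxes,t0,fs=2.):
    r=least_squares(resid,t0,args=(P,boxes),loss='cauchy',f_scale=fs,x_scale=[.01,.01,.05,.005])
    return r.x,np.median(r.fun)
if __name__=="__main__":
    D={n:np.load(n+'.npy') for n in ("scene","side")}
    for n in ("scene","side","both"):
        A=np.vstack(list(D.values())) if n=="both" else D[n]
        P=A[:,:3]
        m=(P[:,2]>.02)&(P[:,2]<.205)&(P[:,0]>.51)&(P[:,0]<.72)&(P[:,1]>-.05)&(P[:,1]<.17)
        m&=~((P[:,0]>.64)&(P[:,1]>.075)) & ~((P[:,2]>.1)&(P[:,0]<.58))
        for y in (-.1,0,.1):
            t,f=fit(P[m],PRESS,[.567,.016,y,0]); print(n,m.sum(),t.round(4),np.degrees(t[2]).round(2),f)
        m=(P[:,2]>.006)&(P[:,2]<.024)&(P[:,0]>.44)&(P[:,0]<.62)&(P[:,1]>.19)&(P[:,1]<.5)
        for y in (-.2,-.1,0,.1):
            t,f=fit(P[m],RACK,[.535,.345,y,0]); print(n,'rack',m.sum(),t.round(4),np.degrees(t[2]).round(2),f)
E
python3 fit.py
```

```text
scene 2267 [ 0.565   0.0116 -0.0539 -0.0023] -3.09 1.8908642059069507
scene 2267 [ 0.565   0.0116 -0.0539 -0.0023] -3.09 1.8908744745997978
scene 2267 [ 0.565   0.0116 -0.0539 -0.0023] -3.09 1.8908744821741266
scene rack 1169 [ 0.5311  0.3342 -0.1943 -0.002 ] -11.13 1.0467782624331647
scene rack 1169 [ 0.5311  0.3342 -0.1943 -0.002 ] -11.13 1.04677826059973
scene rack 1169 [ 0.5311  0.3342 -0.1943 -0.002 ] -11.13 1.0467782127893273
scene rack 1169 [ 0.5311  0.3342 -0.1943 -0.002 ] -11.13 1.0467760652270286
side 3522 [ 0.5621  0.0121 -0.0677 -0.0007] -3.88 1.56807707701552
side 3522 [ 0.5621  0.0121 -0.0677 -0.0007] -3.88 1.5680770770175627
side 3522 [ 0.562   0.0121 -0.0677 -0.0007] -3.88 1.5692737819154292
side rack 2076 [ 5.298e-01  3.345e-01 -1.934e-01 -5.000e-04] -11.08 1.0125698965364034
side rack 2076 [ 5.297e-01  3.346e-01 -1.928e-01 -5.000e-04] -11.05 1.0150267974090497
side rack 2076 [ 5.297e-01  3.346e-01 -1.928e-01 -5.000e-04] -11.05 1.0150267974052376
side rack 2076 [ 5.298e-01  3.345e-01 -1.936e-01 -5.000e-04] -11.09 1.0156628035365483
both 5789 [ 0.5641  0.0118 -0.0625 -0.0011] -3.58 1.76451520170545
both 5789 [ 0.5641  0.0118 -0.0625 -0.0011] -3.58 1.7638489268859558
both 5789 [ 0.5641  0.0118 -0.0625 -0.0011] -3.58 1.7638492599395832
both rack 3245 [ 0.5308  0.3343 -0.1976 -0.0009] -11.32 1.142274970474113
both rack 3245 [ 0.5308  0.3343 -0.1976 -0.0009] -11.32 1.1422749862485255
both rack 3245 [ 0.5308  0.3343 -0.1976 -0.0009] -11.32 1.1422815644883195
both rack 3245 [ 0.5308  0.3343 -0.1976 -0.0009] -11.32 1.1422782800978402
```

```bash
cat >> h.py <<'E'
def rpy(x,z):
    z=np.array(z,float);z/=np.linalg.norm(z);x=np.array(x,float);x-=z*(x@z);x/=np.linalg.norm(x)
    return R.from_matrix(np.stack([x,np.cross(z,x),z],1)).as_euler('xyz',degrees=True)
PX,PY,PW=.5635,.0118,np.radians(-3.6)
RP=R.from_euler('z',PW).as_matrix()
def W(p): return RP@(np.array(p,float)/1000)+[PX,PY,0]   # press mm -> world
def V(v): return RP@np.array(v,float)
s35,c35=np.sin(np.radians(35)),np.cos(np.radians(35))
AX=np.array([-s35,0,c35])
E
python3 - <<'E'
from h import *
print(status.get_clock(), camera_info("wrist"))
a=V(AX)
T0=W([-55,0,225])
for ang in range(-180,180,30):
    # tool x in plane normal to axis
    e1=V([c35,0,s35]); e2=V([0,1,0]); t=np.radians(ang)
    o=rpy(np.cos(t)*e1+np.sin(t)*e2,-a)
    for d in (0.,.15):
        q=ik(T0+a*d,o); print(ang,d,None if q is None else np.round(q))
for al in (20,30,45,60):
    s,c=np.sin(np.radians(al)),np.cos(np.radians(al))
    for y in (-180,-90):
      for x in ([0,c,s],[0,-c,-s],[1,0,0],[-1,0,0]):
        q=ik(W([0,y,55]),rpy(V(x),V([0,s,-c]))); print(al,y,np.round(x,1),None if q is None else np.round(q))
E
```

```text
1.4 {'fx': 301.3550972666805, 'fy': 301.3550972666805, 'cx': 323.61269287302554, 'cy': 205.8196735297844, 'origin': array([ 0.35153694, -0.55271759,  0.38369754]), 'orientation': array([-1.38010921e+01,  9.90476836e-03, -6.33505953e+01])}
-180 0.0 [-59.  -7.  47. 139.  49.  17. 122.]
-180 0.15 None
-150 0.0 [-68.  -9.  55. 139.  55.  19. 147.]
-150 0.15 None
-120 0.0 [  31.    0.  -40.  134.   35.   14. -165.]
-120 0.15 None
-90 0.0 [  64.    4.  -74.  133.   45.   15. -142.]
-90 0.15 None
-60 0.0 [  67.    5.  -77.  133.   47.   16. -114.]
-60 0.15 None
-30 0.0 [ 66.   4. -75. 133.  46.  15. -83.]
-30 0.15 None
0 0.0 [ 59.   3. -68. 133.  41.  14. -49.]
0 0.15 None
30 0.0 [ 48.   1. -57. 134.  37.  14. -16.]
30 0.15 None
60 0.0 [ 39.   1. -49. 134.  36.  14.  15.]
60 0.15 None
90 0.0 [ 45.   1. -54. 134.  37.  14.  44.]
90 0.15 None
120 0.0 [ 49.   2. -58. 134.  38.  14.  73.]
120 0.15 None
150 0.0 [-35.  -4.  24. 138.  41.  15.  99.]
150 0.15 None
20 -180 [0.  0.9 0.3] [ 53.  44. -40. 102.  10.  49. 100.]
20 -180 [ 0.  -0.9 -0.3] [ 31.  37.  -9. 103. -18.  49. -57.]
20 -180 [1 0 0]
[... 1043 characters left out ...]
 -90 [0.  0.7 0.7] [ 57.  54. -43. 100. -11.  53. 117.]
45 -90 [ 0.  -0.7 -0.7] [ 37.  45. -14. 101. -37.  59. -42.]
45 -90 [1 0 0] [ 51.  50. -34. 100. -20.  54.  35.]
45 -90 [-1  0  0] [  22.   44.    6.  102.  -50.   67. -122.]
60 -180 [0.  0.5 0.9] [ 65.  65. -43.  87. -13.  70. 125.]
60 -180 [ 0.  -0.5 -0.9] [ 45.  56. -12.  89. -39.  78. -35.]
60 -180 [1 0 0] [ 57.  60. -30.  88. -25.  73.  45.]
60 -180 [-1  0  0] [  30.   55.   11.   90.  -53.   87. -114.]
60 -90 [0.  0.5 0.9] [ 60.  62. -43.  95. -18.  61. 126.]
60 -90 [ 0.  -0.5 -0.9] [ 41.  53. -14.  97. -43.  70. -34.]
60 -90 [1 0 0] [ 54.  58. -33.  96. -28.  64.  44.]
60 -90 [-1  0  0] [  26.   52.    8.   98.  -56.   80. -115.]
```

```bash
cat >> h.py <<'E'
def _toolcam():
    i=camera_info("wrist"); Rt=R.from_euler('xyz',status.get_eef_rot(),degrees=True).as_matrix()
    return Rt.T@(i['origin']-status.get_eef_pos()), Rt.T@R.from_euler('xyz',i['orientation'],degrees=True).as_matrix()
def shot(name):
    i=camera_info("wrist"); p,d=capture("wrist"); cv2.imwrite(f"pics/{name}.png",p); return p,d,i,cloud(d,i)
E
python3 - <<'E'
from h import *
o,Rc=_toolcam(); print(o,Rc.round(3), status.get_eef_rot())
a=V(AX); D=W([-55,0,230])
for tilt in (0,15,25,35):
  s,c=np.sin(np.radians(tilt)),np.cos(np.radians(tilt))
  for yaw in range(-180,180,45):
    t=np.radians(yaw)
    z=V([s,0,-c]); e1=V([c,0,s]);e2=V([0,1,0])
    rp=rpy(np.cos(t)*e1+np.sin(t)*e2,z); Rt=R.from_euler('xyz',rp,degrees=True).as_matrix()
    look=-(Rt@Rc)[:,2]
    cam=D-look*.27; tcp=cam-Rt@o
    q=ik(tcp,rp)
    print(tilt,yaw,tcp.round(3),"cos",round(-look@a,2),None if q is None else np.round(q))
E
```

```text
Traceback (most recent call last):
NameError: name '_toolcam' is not defined
```

```bash
sed -i 's/_toolcam/toolcam/' h.py
python3 - <<'E'
from h import *
o,Rc=toolcam(); print(o,Rc.round(3), status.get_eef_rot())
a=V(AX); D=W([-55,0,230])
for tilt in (0,15,25,35):
  s,c=np.sin(np.radians(tilt)),np.cos(np.radians(tilt))
  for yaw in range(-180,180,45):
    t=np.radians(yaw)
    z=V([s,0,-c]); e1=V([c,0,s]);e2=V([0,1,0])
    rp=rpy(np.cos(t)*e1+np.sin(t)*e2,z); Rt=R.from_euler('xyz',rp,degrees=True).as_matrix()
    look=-(Rt@Rc)[:,2]
    cam=D-look*.27; tcp=cam-Rt@o
    q=ik(tcp,rp)
    print(tilt,yaw,tcp.round(3),"cos",round(-look@a,2),None if q is None else np.round(q))
E
```

```text
[ 0.00163926 -0.06652736 -0.16908675] [[ 1.    -0.     0.   ]
 [-0.    -0.971 -0.239]
 [ 0.     0.239 -0.971]] [ 1.79998983e+02 -2.67192646e-03 -6.33727171e+01]
0 -180 [0.51  0.017 0.323] cos 0.8 [ 53.  24. -74. 100.  24.  74. 150.]
0 -135 [0.508 0.018 0.323] cos 0.7 [  12.    9.  -20.  103.    3.   69. -147.]
0 -90 [0.507 0.017 0.323] cos 0.66 [  17.    9.  -26.  102.    4.   69. -103.]
0 -45 [0.506 0.015 0.323] cos 0.7 [ 22.  10. -31. 102.   5.  69. -59.]
0 0 [0.507 0.013 0.323] cos 0.8 [ 26.  10. -35. 102.   6.  70. -15.]
0 45 [0.509 0.013 0.323] cos 0.89 [ 30.  11. -40. 102.   8.  70.  29.]
0 90 [0.511 0.014 0.323] cos 0.93 [ 36.  13. -48. 101.  10.  70.  72.]
0 135 [0.511 0.015 0.323] cos 0.89 [ 53.  24. -74. 100.  24.  74. 105.]
15 -180 [0.486 0.019 0.32 ] cos 0.91 [-72. -14.  57. 120.  20.  55. 152.]
15 -135 [0.484 0.019 0.32 ] cos 0.85 [  27.   -2.  -33.  115.    2.   52. -146.]
15 -90 [0.483 0.018 0.319] cos 0.83 [  33.   -2.  -39.  115.    1.   52. -100.]
15 -45 [0.482 0.017 0.319] cos 0.85 [ 35.  -3. -40. 115.   1.  52. -55.]
15 0 [0.483 0.015 0.32 ] cos 0.91 [ 36.  -2. -4
[... 724 characters left out ...]
 -10. -37. 124.  -4.  39.  85.]
25 135 [0.472 0.018 0.316] cos 0.99 [-38. -14.  24. 127.  19.  43. 106.]
35 -180 [0.457 0.021 0.307] cos 0.97 [-13. -16.  -1. 135.  21.  29. 147.]
35 -135 [0.455 0.021 0.306] cos 0.97 [   3.  -16.  -14.  135.   11.   27. -158.]
35 -90 [0.454 0.02  0.305] cos 0.97 [   3.  -16.  -14.  135.   11.   27. -113.]
35 -45 [0.453 0.018 0.305] cos 0.97 [  3. -16. -14. 135.  10.  27. -67.]
35 0 [0.454 0.017 0.305] cos 0.97 [  4. -16. -14. 135.  10.  27. -21.]
35 45 [0.455 0.016 0.306] cos 0.97 [  4. -16. -14. 135.   9.  27.  24.]
35 90 [0.457 0.017 0.307] cos 0.97 [ 27. -17. -31. 133.  -6.  26.  85.]
35 135 [0.457 0.019 0.308] cos 0.97 [-13. -16.  -1. 135.  20.  29. 103.]
```

```bash
python3 - <<'E'
from h import *
def tool(tilt,yaw):
    s,c=np.sin(np.radians(tilt)),np.cos(np.radians(tilt));t=np.radians(yaw)
    return rpy(np.cos(t)*V([c,0,s])+np.sin(t)*V([0,1,0]),V([s,0,-c]))
arm.move_pose([.487,.015,.322],tool(15,90))
p,d,i,X=shot("w1")
print(status.get_clock(),status.get_eef_pos())
np.savez("w1.npz",p=p,d=d,X=X)
print([(x["at"],round(x["conf"],2)) for x in spot_in("dial_grip","wrist")][:3])
E
```

```text
3.7167 [0.48719631 0.01420209 0.32188689]
[([0.53, 0.0179, 0.2294], 0.72), ([0.5424, 0.0118, 0.067], 0.58)]
```

View pics/w1.png

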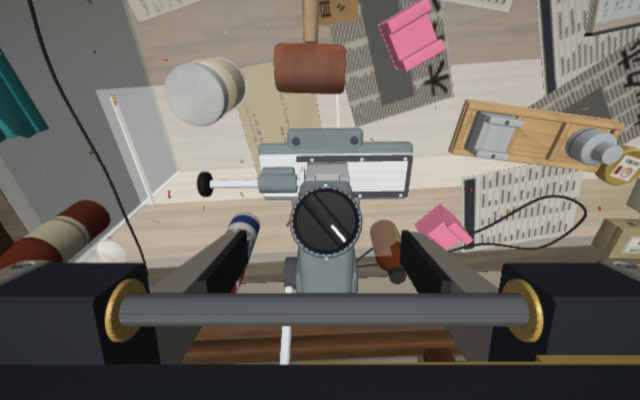

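The wrist view, taken roughly along the dial axis, shows the dial centred at (326,221). Its bar runs from (308,198) to (345,242), with the white line at the lower right. The ejector pad is at (205,184), the rack bay at (545,137) and the bottle at (388,250).

```bash
python3 - <<'E'
from h import *
from fit import *
z=np.load("w1.npz"); X=z['X'];p=z['p']
sub=X[185:258,288:365].reshape(-1,3); col=p[185:258,288:365].reshape(-1,3)
L=(sub-[PX,PY,0])@RP*1000
e1=np.array([c35,0,s35]); 
h=L@AX; a=L@e1; b=L[:,1]
print(np.histogram(h,bins=np.arange(170,260,4)))
dark=col.max(1)<75
top=(h>h[dark].max()-200)
hb=np.percentile(h[dark],99); print("top h",hb)
for lo,hi in ((hb-6,hb+3),(hb-30,hb-20)):
    m=(h>lo)&(h<hi); A=np.stack([a[m],b[m]],1).astype(np.float32)
    print(lo,m.sum(),"mean",A.mean(0),"h",np.median(h[m]),cv2.minAreaRect(A), cv2.minEnclosingCircle(A))
    if m.sum()>20: print(np.cov(A.T), np.degrees(np.arctan2(*np.linalg.eigh(np.cov(A.T))[1][::-1,1])))
# refine
P=X[(z['d']>0)]
m=(P[:,2]>.02)&(P[:,2]<.205)&(P[:,0]>.51)&(P[:,0]<.69)&(P[:,1]>-.05)&(P[:,1]<.17)
m&=~((P[:,0]>.64)&(P[:,1]>.075)) & ~((P[:,2]>.1)&(P[:,0]<.58))
t,f=fit(P[m],PRESS,[.5635,.0118,-.06,0]); print('press',m.sum(),t.round(4),np.degrees(t[2]).round(2),f)
m=(P[:,2]>.004)&(P[:,2]<.024)&(P[:,0]>.44)&(P[:,0]<.62)&(P[:,1]>.19)&(P[:,1]<.5)
t,f=fit(P[m],RACK,[.53,.334,-.19,0]); print('rack',m.sum(),t.round(4),np.degrees(t[2]).round(2),f)
# pad pixel region
Q=X[172:196,196:214].reshape(-1,3); c=p[172:196,196:214].reshape(-1,3); k=(c.max(1)<70)&(Q[:,2]>.02)
Lp=(Q[k]-[PX,PY,0])@RP*1000; print('pad',k.sum(),Lp.min(0),Lp.max(0),np.median(Lp,0))
for n,(r0,r1,c0,c1) in dict(bottle=(220,285,370,408),jar=(60,125,165,245)).items():
    Q=X[r0:r1,c0:c1].reshape(-1,3);Q=Q[(Q[:,2]>.06)&(Q[:,2]<.15)];print(n,Q.min(0),Q.max(0))
E
```

```text
(array([   0,   61,  303,  233,    1,  797, 1720,    2,    5,    2,    6,
         95,  915,    0,    0,    0,    0,    0,    0,    0,    0,    0]), array([170, 174, 178, 182, 186, 190, 194, 198, 202, 206, 210, 214, 218,
       222, 226, 230, 234, 238, 242, 246, 250, 254, 258]))
top h 221.1368264951159
215.1368264951159 1010 mean [99.7424    -2.1013334] h 219.589121655386 ((99.4324722290039, -2.220224380493164), (56.012516021728516, 14.932695388793945), 40.34988784790039) ((99.43241882324219, -2.2328782081604004), 28.167917251586914)
[[152.90108257 114.72316208]
 [114.72316208 115.69874375]] -139.60488390887866
191.1368264951159 2482 mean [100.45574    -2.0840151] h 194.55095721888463 ((99.54112243652344, -2.3344764709472656), (67.20744323730469, 67.03419494628906), 58.94171142578125) ((99.38673400878906, -2.2877936363220215), 34.027339935302734)
[[301.7867997  -55.02510624]
 [-55.02510624 323.60842662]] 129.39221049116688
press 8405 [ 0.5645  0.0057 -0.0581 -0.0015] -3.33 1.025525137018068
rack 6517 [ 0.532   0.3343 -0.1899 -0.0015] -10.88 0.7815457808458781
pad 272 [ -14.50459329 -186.69115125   46.25664309] [  20.23412315 -173.02613803   73.55028829] [  -1.26955523 -177.79310247   66.83671894]
bottle [0.66623409 0.08350071 0.06009918] [0.70637433 0.12658563 0.12987725]
jar [ 0.3898199  -0.16109122  0.06000124] [ 0.45713293 -0.09291511  0.11821914]
```

```bash
cat >> h.py <<'E'
e1p=np.array([c35,0,s35])
def dialW(h,a=99.45,b=-2.25): return W(AX*h+e1p*a+np.array([0,b,0]))
def dialO(ang):
    t=np.radians(ang); return rpy(np.cos(t)*V(e1p)+np.sin(t)*V([0,1,0]),-V(AX))
E
python3 - <<'E'
from h import *
print(dialW(206.6),status.get_q())
for h in (197,215,235,245,260,275):
    for an in (130.35,70,200):
        q=ik(dialW(h),dialO(an)); print(h,an,None if q is None else np.round(q,1))
E
```

```text
[0.52639558 0.01187996 0.22627899] [ 38.37949734  -1.86169976 -43.73873887 114.52284358   1.34131959
  52.02983365  80.10986992]
197 130.35 [ 35.8   4.9 -45.8 132.   47.1  14.5  75.1]
197 70 [ 40.1   5.5 -50.2 131.9  48.9  15.   13.3]
197 200 [ 34.1   4.7 -44.1 132.1  46.4  14.3 145.3]
215 130.35 [ 39.5   1.5 -48.4 132.1  33.4  14.8  88.2]
215 70 [ 48.6   2.4 -57.4 131.8  35.8  15.1  26.2]
215 200 [ 35.4   1.2 -44.4 132.3  32.7  14.7 158.3]
235 130.35 [ 39.3  -2.7 -46.7 132.3  17.5  15.8 103.3]
235 70 [ 51.7  -2.7 -58.1 131.9  14.6  15.5  46.4]
235 200 [-35.3  -6.5  23.8 136.   35.3  19.  155.1]
245 130.35 [ 37.6  -4.7 -44.5 132.4  11.3  16.8 109.1]
245 70 [ 49.5  -5.1 -55.1 132.    6.   16.5  54.4]
245 200 [-35.9  -8.2  23.7 136.   35.3  20.9 155.1]
260 130.35 [ 34.9  -7.5 -41.1 132.5   4.5  18.7 115.5]
260 70 [ 46.3  -8.3 -50.7 132.1  -2.6  18.6  62.5]
260 200 [-37.  -10.8  23.6 135.9  35.3  23.8 155. ]
275 130.35 [ 32.6 -10.  -38.2 132.5  -0.3  20.9 119.9]
275 70 [ 43.9 -11.2 -47.4 132.1  -8.4  20.9  67.9]
275 200 [-38.3 -13.3  23.5 135.8  35.5  26.7 154.8]
```

```bash
cat > dial.py <<'E'
from h import *
def tz(): return float(status.get_ft_torque()@V(AX))
def turn(to,step,lim):
    q=np.array(status.get_q()); t0=tz(); print("tz0",round(t0,3),"q7",q[6].round(1))
    while abs(to-q[6])>1e-3:
        q[6]+=np.sign(to-q[6])*min(step,abs(to-q[6])); arm.goto_joints(q)
        t=tz(); print(q[6].round(1),status.get_q()[6].round(2),round(t,3),status.get_wrist_force().round(1),round(status.get_clock(),2))
        if abs(t)>lim: return True
    return False
E
python3 - <<'E'
from dial import *
arm.gripper_to(.045,40)
arm.move_pose(dialW(262),dialO(130.35))
print(status.get_clock())
hit=arm.move_straight(dialW(198),vel=.12,force_limit=8); print(hit,status.get_eef_pos()-dialW(198))
arm.gripper_to(.0,30); print(status.get_finger_gap(),status.get_wrist_force(),status.get_ft_torque(),status.get_q()[6],status.get_clock())
q7=status.get_q()[6]
print(turn(q7-75,5,.45))
E
```

```text
5.2333
False [0.00066842 0.00013448 0.00050231]
0.0148204874664588 [-5.90035296  2.59643059  4.16024116] [0.72048565 1.04878534 0.40057831] 75.13799474746159 6.7083
tz0 -0.047 q7 75.1
70.1 70.27 0.055 [-1.3  0.4  0.6] 6.96
65.1 65.33 -0.206 [-1.6  1.8  0.5] 7.21
60.1 60.36 -0.236 [-1.4  2.9  0. ] 7.46
55.1 55.39 -0.112 [-2.1  1.5 -0.2] 7.71
50.1 50.41 0.016 [-2.5  4.1  0. ] 7.96
45.1 45.39 -0.001 [-3.8  4.1 -0.6] 8.21
40.1 40.36 -0.184 [-3.3  4.4  0.5] 8.46
35.1 35.38 -0.137 [-2.7  4.8 -0.4] 8.71
30.1 30.43 0.642 [-2.7  4.3 -0.8] 8.96
True
```

```bash
python3 - <<'E'
from dial import *
print(turn(115.1,10,.9))
arm.gripper_to(.045); print(status.get_q()[6])
arm.move_straight(dialW(262),vel=.2)
arm.move_pose([.487,.015,.322],rpy(V([0,1,0]),V([np.sin(.2618),0,-np.cos(.2618)])))
p,d,i,X=shot("w2"); np.savez("w2.npz",p=p,d=d,X=X)
sub=X[185:258,288:365].reshape(-1,3)
L=(sub-[PX,PY,0])@RP*1000; h=L@AX; m=(h>213)&(h<224)
A=np.stack([(L@e1p)[m],L[m,1]],1).astype(np.float32); print(cv2.minAreaRect(A),status.get_clock())
E
```

```text
tz0 0.642 q7 30.4
40.4 40.32 -0.226 [-4.4  2.6 -0.5] 9.25
50.4 50.15 -0.083 [-2.6  1.7  0.1] 9.54
60.4 60.08 -0.094 [-2.7  1.7  0.7] 9.83
70.4 70.07 0.108 [-1.8  0.2  0.6] 10.12
80.4 80.03 -0.126 [-1.2 -1.3  1.5] 10.42
90.4 90.05 0.028 [ 0.3 -3.8  1. ] 10.71
100.4 100.01 -0.207 [ 1.5 -5.2  0.5] 11.0
110.4 110.06 0.051 [ 3.1 -6.4  0.3] 11.29
115.1 114.7 -0.095 [ 3.1 -5.8  0.6] 11.54
False
115.0734394658127
((99.3630142211914, -2.3138160705566406), (55.96903610229492, 15.023043632507324), 80.11002349853516) 14.4083
```

View pics/w2.png

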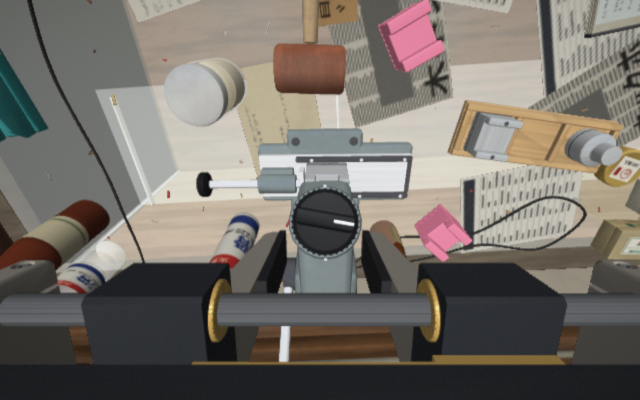

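Bar angle went from 40.35° to 80.11°, so the dial sits two clicks above where it started, at click 2. The stop registered 0.64 N m about 45° clockwise of the start, so the dial is now at click 4. Next is the ejector.

```bash
python3 - <<'E'
from h import *
s=np.sqrt(.5); o=rpy(V([0,s,s]),V([0,s,-s]))
up=W([-4,-245,300]); dn=W([-4,-245,45])
arm.gripper_to(0.0,30)
q=ik(up,o); print(np.round(q,0), np.round(status.get_q(),0))
arm.goto_joints(q)
arm.move_straight(dn,vel=.25)
print(status.get_clock(),status.get_q().round(0))
hit=arm.move_straight(W([-4,-170,45]),vel=.06,force_limit=2.)
print(hit,(status.get_eef_pos()-[PX,PY,0])@RP*1000,status.get_wrist_force(),status.get_clock())
p,d,i,X=shot("w3"); p,_=capture("side"); cv2.imwrite("pics/s3.png",cv2.resize(p[60:300,200:500],None,fx=2.5,fy=2.5))
E
```

```text
[ 71.  45. -55.  81.  -7.  85. 109.] [ 74.  -2. -77. 114.  -0.  52.  83.]
17.3917 [ 68.  61. -47.  87.   1.  66. 117.]
True [  -4.19652012 -190.41388149   44.8407023 ] [-0.45468612 -2.90483045  1.75758542] 18.2583
```

View pics/s3.png

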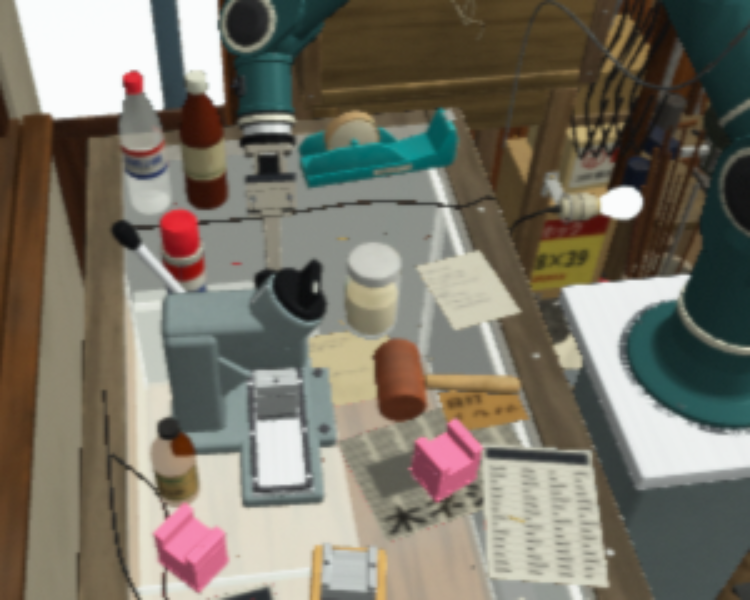

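View pics/w3.png

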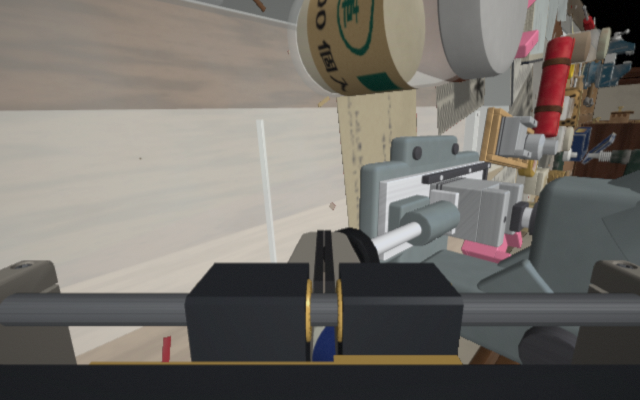

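The tip has made contact on the pad (wrist px 350,245) and nothing else is near. Pushing.

```bash
python3 - <<'E'
from h import *
P=lambda:((status.get_eef_pos()-[PX,PY,0])@RP*1000).round(1)
y=-190.4
for k,yy in enumerate((y+20,y+40,y+60,y+75,y+93)):
    hit=arm.move_straight(W([-4,yy,45]),vel=.09,force_limit=22)
    print(hit,P(),status.get_wrist_force().round(1),round(status.get_clock(),2))
    if hit and k<4: break
E
```

```text
False [  -4.2 -171.8   44. ] [-0.1 -4.5 -2.5] 18.74
False [  -4.4 -151.5   44.2] [-0.7 -3.9 -4.8] 19.12
False [  -4.6 -131.4   44.4] [-2.8 -6.  -2.2] 19.49
False [  -4.6 -116.5   44.4] [-2.1 -5.4 -1.2] 19.81
True [  -3.9 -109.6   43.4] [-0.5 -6.2  4.1] 20.04
```

```bash
python3 - <<'E'
from h import *
P=lambda:((status.get_eef_pos()-[PX,PY,0])@RP*1000).round(1)
print(P(),status.get_wrist_force())
p,_=capture("side"); cv2.imwrite("pics/s4.png",cv2.resize(p[60:300,200:500],None,fx=2.5,fy=2.5))
p,d,i,X=shot("w4")
E
```

```text
[  -3.9 -109.6   43.4] [-0.50001809 -6.21534139  4.11388409]
```

View pics/s4.png

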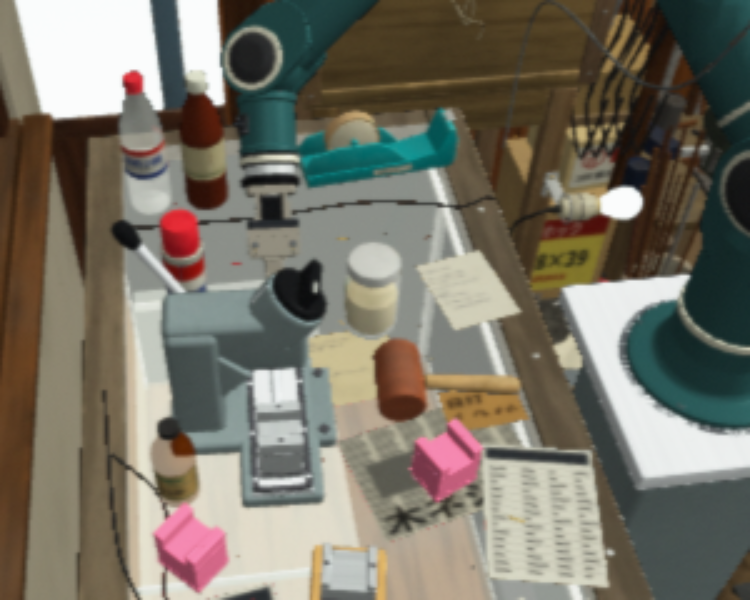

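View pics/w4.png

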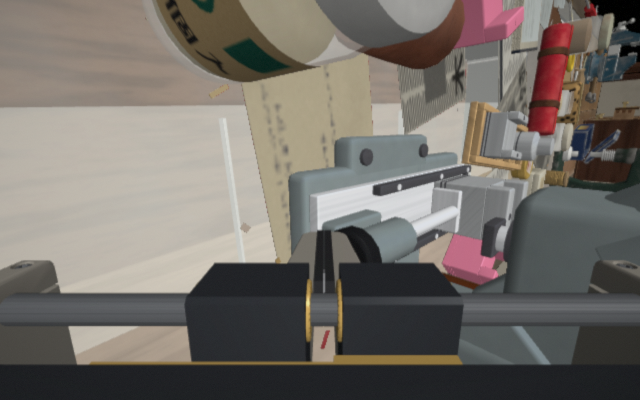

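```bash
python3 - <<'E'
from h import *
P=lambda:((status.get_eef_pos()-[PX,PY,0])@RP*1000).round(1)
for yy in (-106,-102,-98):
    hit=arm.move_straight(W([-4,yy,44]),vel=.03,force_limit=24)
    print(hit,P(),status.get_wrist_force().round(1),round(status.get_clock(),2))
    if hit:break
p,_=capture("side"); cv2.imwrite("pics/s5.png",cv2.resize(p[60:300,200:500],None,fx=2.5,fy=2.5))
E
```

```text
False [  -3.9 -108.2   43.6] [-1.5 -8.3 -0.3] 20.41
True [  -3.6 -109.7   43. ] [-2.  -6.1  5.2] 20.62
```

View pics/s5.png

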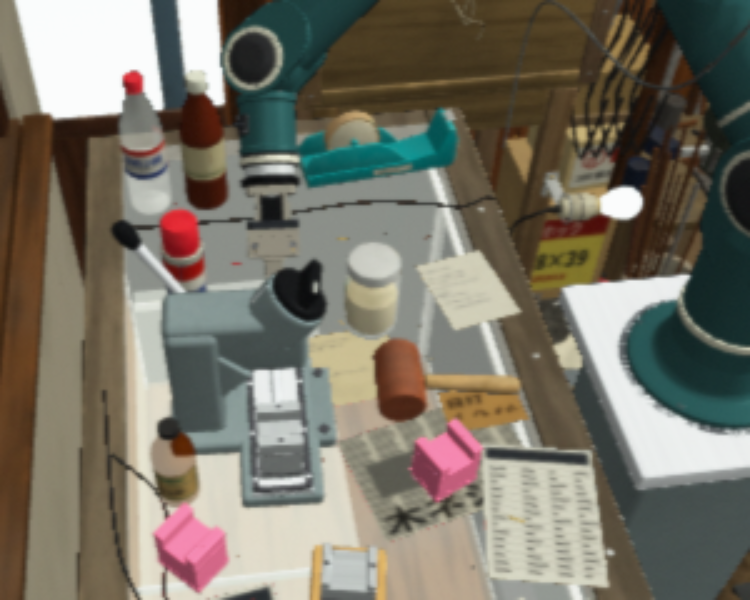

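```bash
python3 - <<'E'
from h import *
arm.move_straight(W([-4,-150,44]),vel=.1)
arm.move_straight(W([-4,-235,45]),vel=.2)
arm.move_straight(W([-4,-245,300]),vel=.4)
print(status.get_clock())
arm.gripper_to(.08,30)
o=rpy(V([1,0,0]),[0,0,-1])
for pt in (W([-110,-20,370]),W([-5,95,215])):
    q=ik(pt,o); print(np.round(q)); arm.goto_joints(q)
p,d,i,X=shot("w5"); np.savez("w5.npz",p=p,d=d,X=X)
print([(x["at"],round(x["conf"],2)) for x in spot_in("die_center","wrist")][:3])
print(status.get_clock())
E
```

```text
22.5833
[ 66.   8. -74. 103.   8.  75. -14.]
[ 33.  38. -68. 100.  37.  69. -48.]
[([0.3857, 0.1325, 0.0504], 0.92), ([0.6763, 0.2061, 0.05], 0.76), ([0.5732, 0.0975, 0.0843], 0.6)]
26.6333
```

View pics/w5.png

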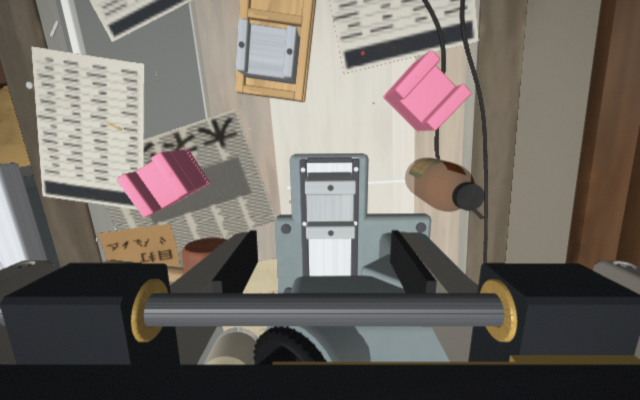

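```bash
cat > diefit.py <<'E'
from fit import *
DIE=[((-25,-30,-34),(25,30,16)),((-25,-30,16),(25,-16,34)),((-25,16,16),(25,30,34))]
def diefit(X,g):
    P=X.reshape(-1,3); P=P[(np.hypot(P[:,0]-g[0],P[:,1]-g[1])<.042)&(P[:,2]>g[2]-.018)&(P[:,2]<g[2]+.045)]
    return len(P),fit(P,DIE,[g[0],g[1],g[3],g[2]],1.5)
E
python3 - <<'E'
from diefit import *
z=np.load("w5.npz");X=z['X'];p=z['p']
c=W([0,84,64])
for yw in (-.1,-.03): print(diefit(X,[c[0],c[1],.064,yw]))
P=X.reshape(-1,3)
m=(P[:,2]>.02)&(P[:,2]<.205)&(P[:,0]>.51)&(P[:,0]<.69)&(P[:,1]>.035)&(P[:,1]<.17)&~((P[:,0]>.63)&(P[:,1]>.07))&~((P[:,2]>.042)&(P[:,2]<.11))
t,f=fit(P[m],PRESS,[PX,PY,PW,0]);print('press',t,np.degrees(t[2]),f)
print('c',c)
Q=X[165:212,405:485].reshape(-1,3);Q=Q[(Q[:,2]>.1)&(Q[:,2]<.14)&(Q[:,0]>.62)];print('bottle cap',Q.min(0),Q.max(0))
m=(P[:,2]>.09)&(P[:,2]<.105)&(np.hypot(*(P[:,:2]-c[:2]).T)<.05); A=(P[m][:,:2]*1000).astype(np.float32); print(m.sum(),cv2.minAreaRect(A),np.median(P[m][:,2]))
q=status.get_eef_pos(); print(q)
E
```

```text
(3164, (array([ 0.5708457 ,  0.09635638, -0.05235559,  0.06293132]), np.float64(0.3644403430663692)))
(3164, (array([ 0.5709445 ,  0.09635121, -0.05209243,  0.06293097]), np.float64(0.3649224782919358)))
press [ 0.56269653  0.01095387 -0.05626001 -0.00089791] -3.223461398863247 1.651375582565624
c [0.5687744  0.09563425 0.064     ]
bottle cap [0.67552326 0.09276443 0.10003617] [0.70661547 0.1260069  0.13158456]
1471 ((571.3871459960938, 96.42606353759766), (60.314083099365234, 48.95920944213867), 86.853515625) 0.09672846255623802
[0.56523752 0.10542755 0.21653446]
```

```bash
python3 - <<'E'
from h import *
c=np.array([.571,.0964]); yw=np.radians(-3.05)
o=rpy([np.cos(yw),np.sin(yw),0],[0,0,-1])
arm.move_straight([*c,.19],o,vel=.1)
hit=arm.move_straight([*c,.047],vel=.12,force_limit=6); print(hit,status.get_eef_pos(),status.get_wrist_force())
arm.gripper_to(0.03,40); print(status.get_finger_gap(),status.get_wrist_force(),status.get_clock())
arm.move_straight([*c,.075],vel=.08); print(status.get_finger_gap(),status.get_wrist_force())
p,_=capture("side"); cv2.imwrite("pics/s6.png",cv2.resize(p[60:300,200:500],None,fx=2.5,fy=2.5))
E
```

```text
False [0.57155464 0.09661994 0.04777564] [-0.25145185  0.17749532  0.78174985]
0.04975466606183079 [-0.61033836 -0.25429648  2.30043758] 28.9583
0.049474040748380806 [ 0.79546139  0.09794084 -4.68968578]
```

View pics/s6.png

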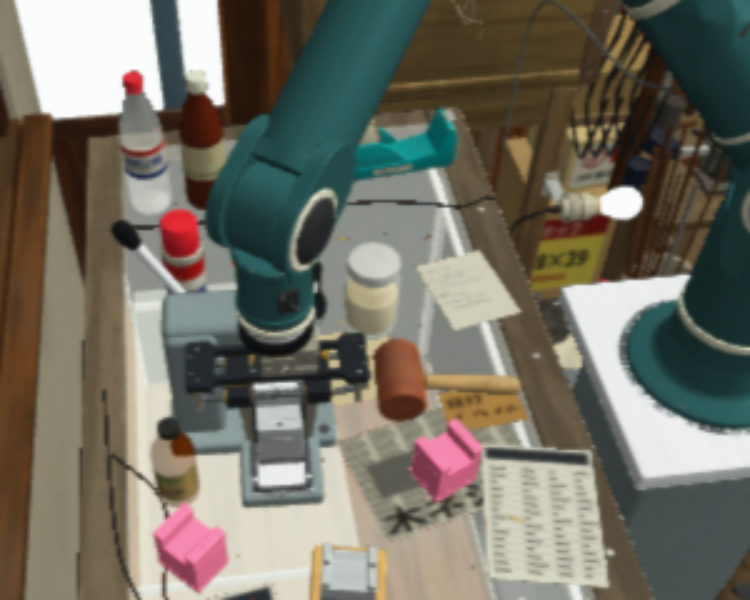

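```bash
python3 - <<'E'
from h import *
arm.move_straight([.571,.0964,.17],vel=.2)
yw=np.radians(-10.9); o=rpy([np.cos(yw),np.sin(yw),0],[0,0,-1])
arm.move_straight([.532,.24,.17],o,vel=.25)
p,d,i,X=shot("w6"); np.savez("w6.npz",p=p,d=d,X=X); 
print(status.get_clock(),status.get_eef_pos(),status.get_finger_gap(),status.get_q().round(0))
E
python3 - <<'E'
from diefit import *
z=np.load("w6.npz");X=z['X'];P=X.reshape(-1,3);T=status.get_eef_pos()
print('die in hand',diefit(X,[T[0],T[1],T[2]+.017,-.19]))
m=(P[:,2]>.004)&(P[:,2]<.024)&(P[:,0]>.44)&(P[:,0]<.62)&(P[:,1]>.19)&(P[:,1]<.5)
t,f=fit(P[m],RACK,[.532,.334,-.19,0]); print('rack',m.sum(),t.round(4),np.degrees(t[2]).round(2),f)
E
```

```text
30.925 [0.53214822 0.23839186 0.16873826] 0.04987953275958448 [ 16.  39. -62. 101.  39.  64. -70.]
die in hand (15612, (array([ 0.53250083,  0.23895193, -0.18889371,  0.1845032 ]), np.float64(0.4470307244863001)))
rack 11154 [ 0.5313  0.334  -0.1947 -0.0011] -11.16 0.48309368255673046
```

View pics/w6.png

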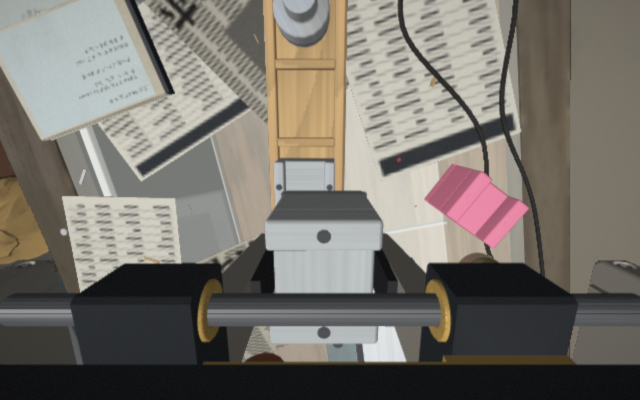

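```bash
python3 - <<'E'
from h import *
z=np.load("w6.npz");X=z['X'];p=z['p']
for r in range(56,160,4): print(r,X[r,306].round(4),p[r,306])
print(X[104,262:352:6].round(4))
cv2.imwrite("pics/w6c.png",cv2.resize(p[0:200,250:360],None,fx=3,fy=3))
E
```

```text
56 [0.541  0.3786 0.0088] [109 153 182]
60 [0.5404 0.3727 0.0193] [105 148 177]
64 [0.5397 0.3692 0.0191] [108 151 180]
68 [0.539  0.3659 0.0182] [ 78 109 133]
72 [0.538  0.3642 0.0083] [112 157 188]
76 [0.5372 0.3605 0.0082] [114 159 189]
80 [0.5365 0.3567 0.0082] [114 160 191]
84 [0.5357 0.3529 0.0087] [115 160 192]
88 [0.5349 0.3492 0.0081] [115 161 192]
92 [0.5341 0.3455 0.0081] [116 162 194]
96 [0.5334 0.3414 0.0097] [116 162 194]
100 [0.5326 0.3377 0.0086] [116 163 194]
104 [0.5318 0.3338 0.0093] [115 160 191]
108 [0.531  0.33   0.0087] [112 157 186]
112 [0.5302 0.3261 0.0081] [107 150 178]
116 [0.5294 0.3221 0.0095] [107 151 180]
120 [0.5286 0.3182 0.0092] [109 153 182]
124 [0.5277 0.3143 0.0081] [110 155 184]
128 [0.5269 0.3102 0.0091] [112 156 186]
132 [0.5262 0.3062 0.0105] [112 157 187]
136 [0.5253 0.3022 0.0087] [111 154 184]
140 [0.525  0.2983 0.0184] [111 156 186]
144 [0.5243 0.2943 0.0193] [111 155 184]
148 [0.5228 0.29   0.0102] [115 161 192]
152 [0.5219 0.2858 0.0094] [116 162 193]
156 [0.5209 0.2815 0.0076] [116 162 192]
[[ 4.853e-01  3.436e-01 -5.000e-04]
 [ 4.949e-01  3.400e-01  2.010e-02]
 [ 5.008e-01  3.389e-01  2.020e-02]
 [ 5.055e-01  3.388e-01  1.020e-02]
 [ 5.114e-01  3.378e-01  8.300e-03]
 [ 5.176e-01  3.366e-01  9.300e-03]
 [ 5.237e-01  3.353e-01  9.900e-03]
 [ 5.298e-01  3.342e-01  9.100e-03]
 [ 5.359e-01  3.331e-01  8.800e-03]
 [ 5.420e-01  3.319e-01  9.400e-03]
 [ 5.481e-01  3.308e-01  7.600e-03]
 [ 5.542e-01  3.296e-01  8.500e-03]
 [ 5.599e-01  3.278e-01  1.720e-02]
 [ 5.659e-01  3.266e-01  1.700e-02]
 [ 5.733e-01  3.267e-01 -8.000e-04]]
```

View pics/w6c.png

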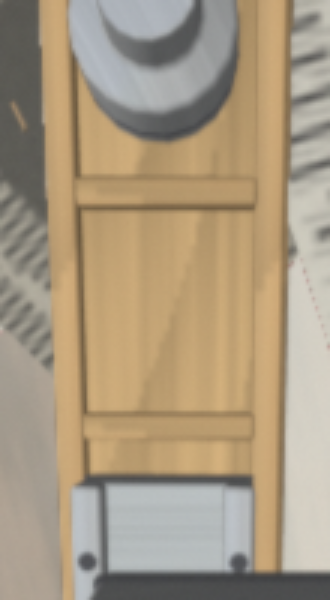

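```bash
python3 - <<'E'
from diefit import *
yw=np.radians(-11.1); o=rpy([np.cos(yw),np.sin(yw),0],[0,0,-1])
tgt=np.array([.5310,.3335])
arm.move_straight([*tgt,.12],o,vel=.2)
arm.move_straight([*tgt,.075],vel=.15); arm.sleep(.2)
e=status.get_eef_pos()[:2]-tgt; print(e)
p,d,i,X=shot("w7"); np.savez("w7.npz",p=p,d=d,X=X); T=status.get_eef_pos()
print(T,'die',diefit(X,[T[0],T[1],T[2]+.017,-.19]),status.get_eef_rot(),status.get_clock())
E
```

```text
[0.00060517 0.0004823 ]
[0.53150865 0.33386287 0.07606171] die (15541, (array([ 0.53243291,  0.33364907, -0.19319962,  0.0920882 ]), np.float64(0.44689659082323985))) [-1.79937222e+02 -7.17208004e-02 -1.11073293e+01] 32.3083
```

View pics/w7.png

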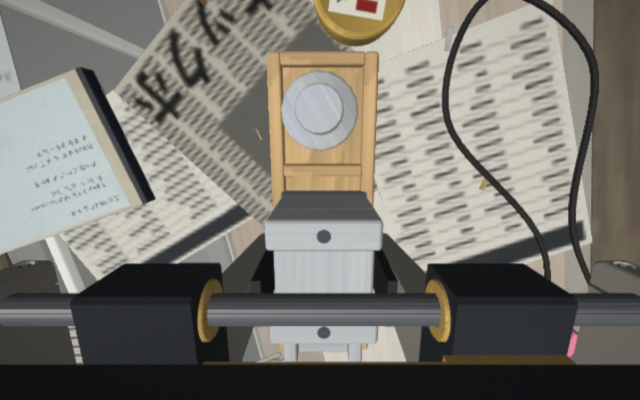

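```bash
python3 - <<'E'
from diefit import *
z=np.load("w7.npz");P=z['X'].reshape(-1,3)
m=(P[:,2]>.004)&(P[:,2]<.024)&(P[:,0]>.44)&(P[:,0]<.62)&(P[:,1]>.335)&(P[:,1]<.5)
t,f=fit(P[m],RACK,[.532,.334,-.19,0]); print('rack',m.sum(),t.round(4),np.degrees(t[2]).round(2),f)
tgt=np.array([.5303,.3333])
arm.move_straight([*tgt,.05],vel=.08); print(status.get_eef_pos())
arm.move_straight([*tgt,.036],vel=.05,force_limit=5); print(status.get_eef_pos(),status.get_wrist_force())
hit=arm.move_straight([*tgt,.020],vel=.02,force_limit=4); print(hit,status.get_eef_pos(),status.get_wrist_force(),status.get_clock())
E
```

```text
rack 12513 [ 0.5371  0.3378 -0.1254 -0.001 ] -7.19 0.6893334322034832
[0.52985162 0.3331745  0.04917565]
[0.53012406 0.33319896 0.03563905] [ 0.3212175  -0.30540641 -5.69831036]
True [0.53042995 0.33329054 0.02710015] [-0.84416305 -0.39417432  4.16659289] 33.7333
```

```bash
python3 - <<'E'
from diefit import *
T=status.get_eef_pos()
arm.gripper_to(.066); print(status.get_wrist_force())
arm.move_straight([T[0],T[1],.20],vel=.15)
arm.move_straight([.515,.25,.24],vel=.25)
p,d,i,X=shot("w8"); np.savez("w8.npz",p=p,d=d,X=X)
print('die',diefit(X,[.531,.334,.044,-.19]),status.get_clock())
p,_=capture("side"); cv2.imwrite("pics/s8.png",cv2.resize(p[100:400,200:500],None,fx=2,fy=2))
p,_=capture("scene"); cv2.imwrite("pics/c8.png",cv2.resize(p[130:330,200:440],None,fx=2.6,fy=2.6))
E
```

```text
[ 0.45671996  0.14811896 -0.39298378]
die (2694, (array([ 0.53083642,  0.33345945, -0.19602854,  0.04288924]), np.float64(0.46381397407738056))) 36.0583
```

View pics/w8.png

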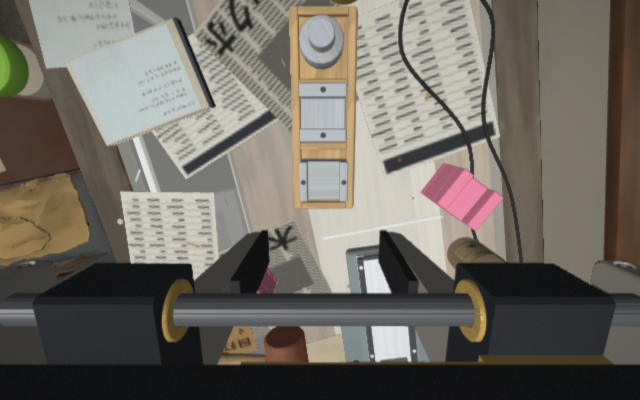

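View pics/s8.png

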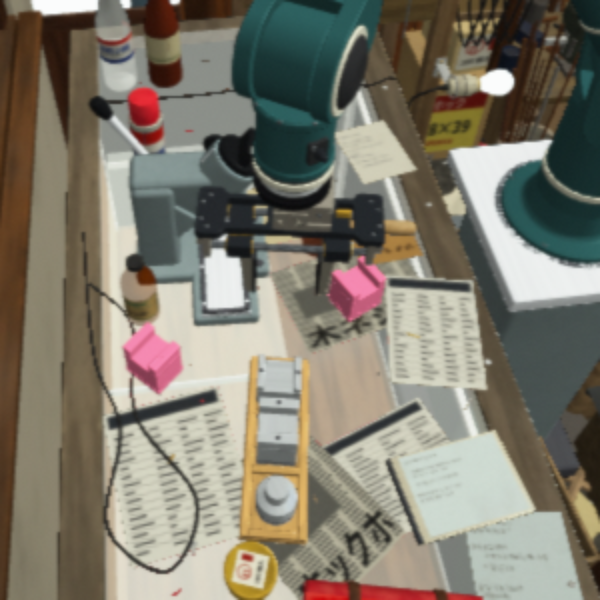

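View pics/c8.png

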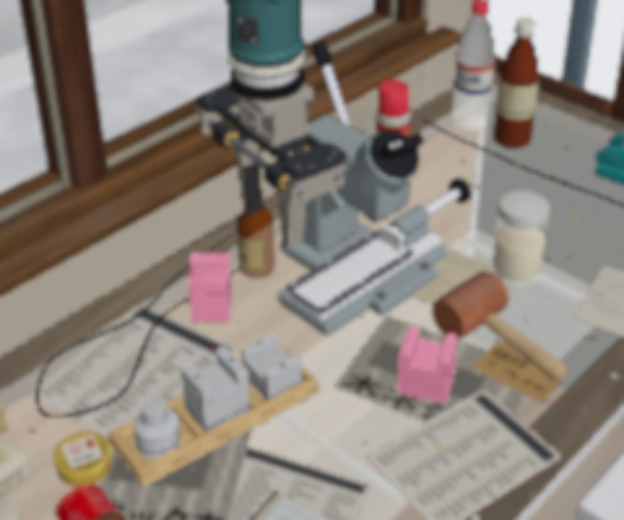

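The die sits in the middle bay (wrist px 322,112), the slide has sprung back (scene 460,190) and the bottle, jar, can and mallet haven't moved. One last look at the dial before handing in.

```bash
python3 - <<'E'
from h import *
arm.move_straight([.46,.17,.34],vel=.25)
arm.move_pose([.487,.015,.322],rpy(V([0,1,0]),V([np.sin(.2618),0,-np.cos(.2618)])))
p,d,i,X=shot("w9")
sub=X[185:258,288:365].reshape(-1,3)
L=(sub-[PX,PY,0])@RP*1000; h=L@AX; m=(h>213)&(h<224)
A=np.stack([(L@e1p)[m],L[m,1]],1).astype(np.float32); r=cv2.minAreaRect(A); print(r,status.get_clock(),status.get_wrist_force())
if abs(r[2]-80.1)<3 and r[1][0]>r[1][1]: arm.job_done(); print("done")
E
```

```text
((99.36066436767578, -2.197265625), (56.08804702758789, 15.088865280151367), 80.12273406982422) 39.125 [0.33410257 0.62250346 0.27758013]
the job is handed in; nothing more can be done
done
```

View pics/w9.png

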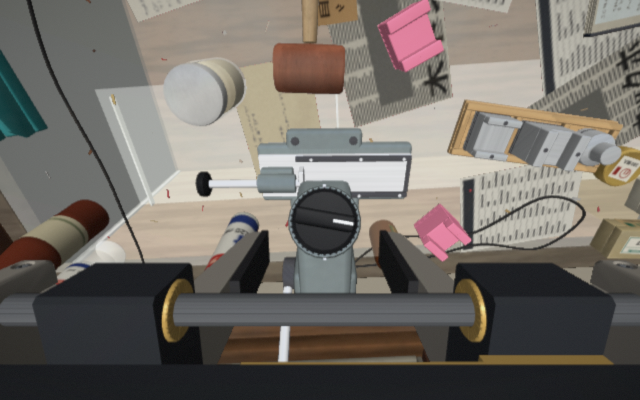

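The changeover is done and handed in at about 39 s of the 61 s allowed.

- **Dial:** I turned it clockwise to its stop (0.64 N m), then back four clicks. In the last check the bar was still at 80.1°, two clicks above its starting angle. The stop showed that it started at click 2, so it now stands at click 4.
- **Ejector:** I pushed the slide until it ran against its end stop, after about 82 mm of measured tool travel. I could not read the slide's travel directly, so 85 mm is not confirmed. The die came out to within about 2.5 mm of the position you gave for full ejection. The last picture shows the slide sprung back out.
- **Die:** It stands upright on the floor of the middle bay. It was lowered until the force sensor felt contact. Measured afterwards, its centre is within about 1 mm of the bay's centre, with 0.1° of yaw difference.
- **Other things:** In the pictures taken just before hand-in, the spare dies, jar, bottle, can, mallet and pink look-alikes look undisturbed. The gripper was clear of everything.

Two readings disagreed:
- **Bay position:** The network put the bay about 16 mm from where the depth fit did. I used the fit, and direct depth readings of the bay walls supported it.
- **Rack refit:** One later refit, with the rack mostly hidden by the gripper, was 4° off, so I ignored it.

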